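# Open the paddle-latched studio cabinet

## Robot

A 6-joint arm with a two-finger parallel gripper is mounted at the origin on the work surface. World frame = base frame: x ahead of the robot, y to its left, z up, the work surface at z = 0. Lengths are in mm, angles in rad, forces in N, time in s.
With the tool pointing down it reaches from about 325 to 850 mm from the base axis. Payload 4.4 kg.
Tool frame: the origin (TCP) lies at the very end of the fingers, on their centre line; the grasp point (between the pads) lies 19 mm behind it (ctrl.grip_depth is the distance from the TCP to the grasp point, in mm); z points along the fingers, y is the line along which they close (so a half turn about z gives the same grasp; the last joint's range is limited). The gripper opens to 94 mm and grips with 3 to 60 N. Pads are 16 mm wide; open, the fingers measure 119 mm over their backs; the gripper's body (75 mm by 177 mm) begins 78 mm behind the grasp point.
Start: joints at [-1.335, 0.207, 1.542, -0, 1.393, -0.15], TCP at [216.361, -532.743, 165.547] pointing down, gripper open.
Joint ranges: [-2.73, 2.73], [-0.86, 2.22], [0.23, 2.46], [-1.11, 4.25], [0.08, 2.63], [-2.82, 2.82]. Speed limits (rad/s): [2.79, 2.79, 3.14, 3.14, 3.14, 3.14].

## Interface

Orientations are given as a unit quaternion [x, y, z, w].
In Python, from plant import ctrl gives the robot as it stands. The module is installed in compiled form; this text tells all that it offers.
- The arm moves only by the tool arm_command, never from a script. Its argument "targets" is a list of rows, each an object with "translation": the shift along the tool's x, y, z in cm, a list of three; "turn": the turn about the tool's z in degrees. A call has 1 to 5 rows; each row is the pose to reach, as a shift and turn from the pose commanded when the call began, along the tool's axes at that moment; what a row does not reach only later rows make up. A row lasts 1/12 s, in which the tool goes at most 41.7 mm and 7.16 degrees, less where a joint would pass 70% of its speed; a pose out of reach is approached as far as the arm can. A call with a gripper value outside its range is refused whole. "fingers" is the opening, from -1 (shut) to 1 (fully open), set as the call begins (left out, the last holds). The fingers move at their own pace and stop on an object; "grip_force" is the grip in N (left out, the last holds). Time passes only in rows, so rows that repeat a pose let the fingers close. It gives the time, the measured TCP pose, the force, the opening and the grip force at its end, in the units of the state.
- ctrl.get_state(): the state, without advancing time (a new reading comes with each control period).
- ctrl.read_camera(name): name is "side" or "top" or "wrist"; returns a dict with "image" (400x640x3 uint8, blue, green, red), "camera_matrix" (3x3 intrinsics, pixels), "eye" and "attitude" of the camera in the world; the wrist camera has in their place "T_tool_cam" (4x4, takes a point from camera to tool coordinates, whose origin is the TCP and whose axes are the flange's). Camera axes: x right, y up, looking along -z (the intrinsics and any distortion apply to the point x, -y, -z); pixel columns grow to the right and rows downward; lengths in mm; the calibration is good to about 2 mm. The wrist camera is an equidistant fisheye: a pixel r from the principal point sees the ray r / f radians off the axis. A picture is of the moment at which its call begins: read the wrist's pose just before it. There is no depth.
- ctrl.sign_off(): hands the job in; it is judged then, once.
The state is a dict: "t": time; "joint_positions": joint angles; "joint_vel": joint speeds; "joint_efforts": joint torques, N m; "tool_pos": TCP position; "eef_rot": TCP orientation; "force": force on the tool from outside, world axes, zero at the start; "torque": the same for the moment, N m; "width": finger opening in mm; "grasp_force": force on a finger pad.
Only numpy, scipy, OpenCV 4.12 (cv2) and the standard library are available. Lean on these libraries where they do the work, as an engineer would, in place of code of your own. Each camera call takes 0.05 s, during which the arm holds its last target. There are 200 camera calls.

## Task

Open the small steel cabinet on the studio table: lift its paddle handle by feel, just far enough to draw the hidden pawl, keep it lifted until the door is off the latch, and swing the door smoothly open to at least 60 degrees, then let go so that the paddle drops back and the door stands open. Do not force the paddle on once it has come up against its stop, and do not tug hard at a door that is still latched. Leave the glue bottle, the brush jar and the picture frame where they are.

Things in the scene. Friction and masses are not known exactly. Their poses are not given: they have to be found in the camera images.
- cabinet: Pale grey steel cabinet, 220 deep x 280 wide x 270 mm tall, fixed to the table. Origin: centre of its underside, on the table. Its z is up, its -x axis points out of the front (the door side), its +y side is the hinge side. It stands with the door facing roughly to the robot's right.
- door (a joint): Angle of the door, rad: 0 shut, grows as the free edge swings outwards (clockwise seen from above), limit 1.9. Latched, it has under 0.02 rad of play; then the pawl holds it, and over 15 N on the pawl strains the latch. Unlatched it moves with about 1 N at the paddle and stays where it is left. Panel 22 mm thick, 274 wide, 260 mm tall.
- door_hinge (a point): Point on the door's upright hinge axis, 135 mm above the table, in the middle of the door's thickness (its outer face is 11 mm further out). It turns with the door: -x out of the outer face, y along the panel towards the hinge, z up.
- door_edge (a point): Point on the free edge of the door, in the middle of its thickness, 276 mm from the hinge axis, 135 mm above the table. Same axes as door_hinge.
- paddle (a joint): Lift of the paddle, rad: 0 at rest, grows as its outer end rises. The linkage is worn: after a free play that differs each time it picks up the pawl, which clears its keeper at 0.28 to 0.78 rad; 0.07 to 0.13 rad further on it meets a firm stop. Pinched lightly it lifts with 3 to 4 N, then 5 to 7 N drawing the pawl; at the stop the force climbs; over 12 N strains the latch. Springs back to 0.
- paddle_grip (a point): Where to hold the paddle: mid-width of its blade, 48 mm from the pivot, 6 mm below the blade's top. The blade is steel, stands out from the door near its top and free edge, and droops 0.24 rad at rest (pivot 47 mm nearer the door and 11 mm higher). 38 mm wide along the door, reaching 74 mm from the pivot, with flat side skirts 13 mm deep to pinch from above. Turns with the lift.
- keeper: The cabinet's top front flange, 4 x 280 x 30 mm, folded down behind the shut door, behind which the pawl hooks. Origin: middle of its lower edge. Hidden while the door is shut; nothing to handle.
- latch_buffer: Rubber stop block 16 x 30 x 10 mm inside the door that ends the pawl's 10 mm stroke; the paddle's firm stop. Origin: middle of its top. Hidden; nothing to handle. The strain on the latch is the force on it (limit 12 N, about 12 N of lift at paddle_grip).
- glue_bottle: White glue bottle with a red cap, 54 mm across, 150 mm tall, loose on the table behind the cabinet. Origin: centre of its underside.
- brush_jar: Glass jar with three brushes, 76 mm across, 90 mm tall (brushes to 240 mm), loose on the table in front of the cabinet, outside the door's swing. Origin: centre of its underside.
- picture_frame: Dark wooden picture frame 160 x 120 x 16 mm, lying loose on the cabinet's top. Origin: centre of its underside.
- paddle_pivot (a point): Middle of the paddle's level pivot, which is parallel to the door face, 14 mm off it, 230 mm above the table, 218 mm from the hinge axis. Base plate 62 x 62 mm; its two cheeks, 53 mm apart outside, reach 26 mm off the door. Axes as the paddle's: y along the pivot, turns with the lift.

How it is judged (in metres and radians):
On the way, in this order (a step that is already met when the one before it is completed fails the run):
1. the paddle is lifted while the door is still shut (value of joint paddle above 0.2 rad and value of joint door below 0.06 rad), for 0.1 s.
2. the door is off the latch (value of joint door above 0.15 rad), for 0.1 s.
At the end, for the whole second after the job is handed in: The door stands open by at least 57 degrees (1.0 rad) and at rest, the paddle has dropped back (below 0.1 rad), and the bottle, jar and frame are within 30 mm of where they were (value of joint door above 1 rad and velocity of joint door between -0.1 and 0.1 rad/s and value of joint paddle below 0.1 rad and distance of each of glue_bottle, brush_jar, picture_frame from where it was at the start of the episode below 0.03 m); the robot touches nothing.
It fails at once if the paddle was forced against its stop: over 12 N on the latch's buffer (contact force between latch_buffer and anything else above 12 N).
It fails at once if the door was tugged while latched: over 15 N between pawl and keeper (contact force between keeper and anything else above 15 N).
It fails at once if the door was flung, faster than 2 rad/s (velocity of joint door above 2 rad/s).
It fails at once if the bottle, the jar or the frame was shifted by over 30 mm (distance of any of glue_bottle, brush_jar, picture_frame from where it was at the start of the episode above 0.03 m).
It also fails if it takes over 72 s, if anything falls off the work surface, if the arm or the gripper's body presses on something with over 40 N, if the wrist force passes 120 N, or if a joint passes its speed limit or range.

## Working session

There is one attempt and no reset: what is moved stays moved. The work goes in short steps, Python scripts to look and compute and a tool call to move; the robot and the scene stay as the last step left them, time stands still between calls to the robot, and variables do not carry over. Pictures are saved under pics/ and viewed, at most 10 in all, crops included, and the job is handed in when it is done.

Besides the shell and the picture viewer there is one more tool, called after ">>>" as name([rows], argument=value, ...), one row to a line, values as JSON. arm_command: Moves the arm, as the interface text tells. Its arguments: {"type":"object","properties":{"targets":{"type":"array","items":{"type":"object","properties":{"translation":{"type":"array","items":{"type":"number"}},"turn":{"type":"number"}}}},"fingers":{"type":"number"},"grip_force":{"type":"number"}},"required":["targets"]}

```bash
mkdir -p pics; python3 - <<'E'
from plant import ctrl
import cv2
s=ctrl.get_state(); print({k:s[k] for k in('t','tool_pos','eef_rot','force','width')}, ctrl.grip_depth)
for n in('side','top'):
    c=ctrl.read_camera(n); cv2.imwrite(f'pics/{n}0.png',c['image']); print(n,c['camera_matrix'],c['eye'],c['attitude'],[k for k in c])
E
```

```text
{'t': 0.0, 'tool_pos': array([ 216.1319552 , -531.87551759,  164.4140885 ]), 'eef_rot': array([ 9.81454584e-01,  1.91691556e-01, -4.97461831e-05, -1.11586624e-03]), 'force': array([ 0.4760632 ,  0.25290428, -0.92235195]), 'width': 94.1118517385259} 18.8
side [[381.15753004   0.         315.38252445]
 [  0.         381.15753004 205.34629177]
 [  0.           0.           1.        ]] [ 496.3933571   353.91006465 1367.67879415] [-0.01767249  0.14965943  0.98318049 -0.10317878] ['image', 'camera_matrix', 'eye', 'attitude']
top [[390.8352318    0.         323.55418557]
 [  0.         390.8352318  199.33121294]
 [  0.           0.           1.        ]] [ 352.16341358   -8.35988907 1389.8912559 ] [-0.05379373  0.06436105  0.71148455 -0.69767731] ['image', 'camera_matrix', 'eye', 'attitude']
```

View pics/side0.png

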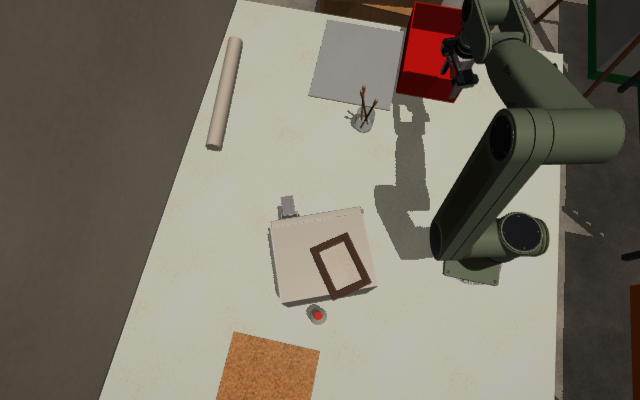

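View pics/top0.png

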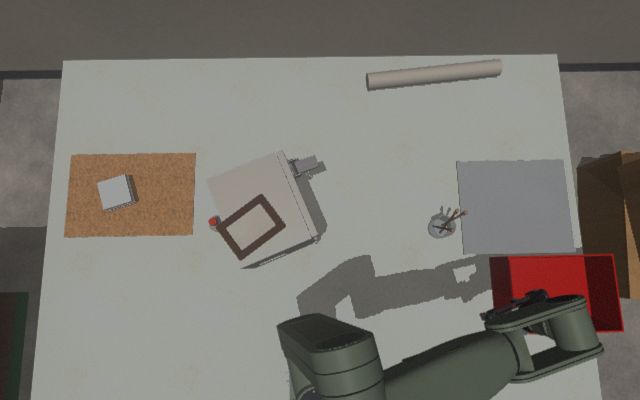

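The side view shows the cabinet around (322,255) with its paddle at (288,207). In the top view the door edge runs from (283,152) to (317,240) and the paddle is at (308,166). I'll enlarge both.

```bash
python3 - <<'E'
import cv2,numpy as np
a=cv2.imread('pics/side0.png')[190:310,260:390]; b=cv2.imread('pics/top0.png')[145:275,200:340]
cv2.imwrite('pics/ca.png',cv2.resize(a,None,fx=4.5,fy=4.5,interpolation=cv2.INTER_CUBIC)); cv2.imwrite('pics/cb.png',cv2.resize(b,None,fx=4.5,fy=4.5,interpolation=cv2.INTER_CUBIC))
E
```

```text
(no output)
```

View pics/ca.png

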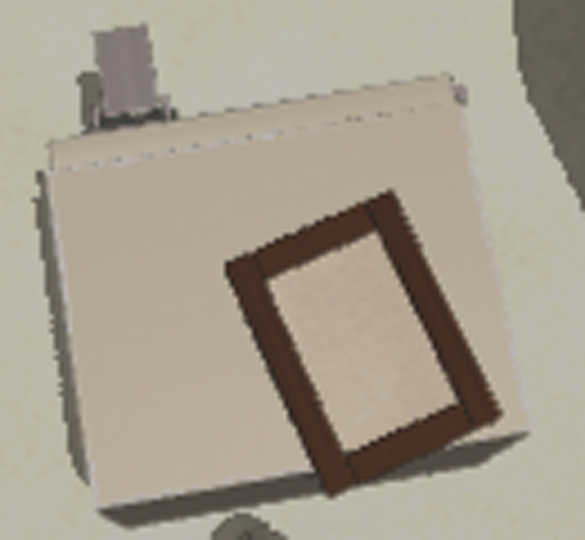

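View pics/cb.png

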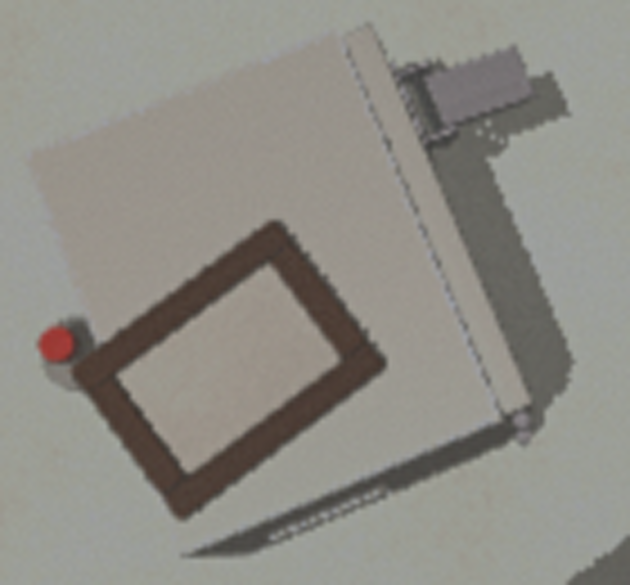

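The crops show these points. Side crop: door top outer corners (49,143) and (450,75), blade tip (95,32)-(148,27), back corners (97,507) and (527,432). Top crop: door outer corners (370,24) and (529,402), blade tip (516,47)-(531,92), back far corner (32,155).

```bash
cat > h.py <<'E'
import numpy as np
from scipy.spatial.transform import Rotation as R
K={'side':(381.1575,315.3825,205.3463),'top':(390.8352,323.5542,199.3312)}
P={'side':([496.393,353.910,1367.679],[-0.01767249,0.14965943,0.98318049,-0.10317878]),'top':([352.163,-8.360,1389.891],[-0.05379373,0.06436105,0.71148455,-0.69767731])}
def bp(n,u,v,z):
    f,cx,cy=K[n]; d=R.from_quat(P[n][1]).apply([(u-cx)/f,-(v-cy)/f,-1]); e=np.array(P[n][0])
    return e+d*(z-e[2])/d[2]
O={'side':(260,190),'top':(200,145)}
def c(n,X,Y,z): return bp(n,(X+.5)/4.5-.5+O[n][0],(Y+.5)/4.5-.5+O[n][1],z)
E
python3 - <<'E'
from h import *
for l,a,b,z in (('free',(49,143),(370,24),265),('hinge',(450,75),(529,402),265),('tip1',(95,32),(516,47),212),('tip2',(148,27),(531,92),212),('backfar',(97,507),(32,155),270),('backnear',(527,432),None,270)):
    print(l,c('side',*a,z)[:2].round(1),c('top',*b,z)[:2].round(1) if b else '')
E
```

```text
free [693.2  95.2] [693.4  94. ]
hinge [440.6  -6.6] [441.4  -6.8]
tip1 [690.4  -3.3] [691.3  -2.1]
tip2 [654.4 -14.7] [659.1 -11.9]
backfar [606.4 317.2] [607.5 312.8]
backnear [352.6 216.4]
```

Both views agree to about 2 mm. The door free edge to hinge measures 272 mm, the expected panel is 274 mm, and the blade tip lies within 2 mm of its predicted spot. That puts the paddle grip at about (663, 17, 219). I'll rise first, then travel.

>>> arm_command([
  {"translation":[0,0,-3.4],"turn":0},
  {"translation":[0,0,-6.8],"turn":0},
  {"translation":[0,0,-10.2],"turn":0},
  {"translation":[0,0,-13.6],"turn":0},
  {"translation":[0,0,-17],"turn":0},
], fingers=0.36, grip_force=12)

```text
t: 0.52
tool_pos: [216.2, -532.2, 336.5]
eef_rot: [0.981, 0.192, -0.0, -0.001]
force: [-0.1, -0.1, 0.1]
width: 65.3
grasp_force: 0.0
```

>>> arm_command([
  {"translation":[3.1,-1.7,0],"turn":0},
  {"translation":[6.2,-3.4,0],"turn":0},
  {"translation":[9.3,-5.1,0],"turn":0},
  {"translation":[12.4,-6.8,0],"turn":0},
  {"translation":[15.5,-8.5,0],"turn":0},
])

```text
t: 0.93
tool_pos: [328.5, -394.1, 335.0]
eef_rot: [0.982, 0.191, -0.0, -0.0]
force: [-0.4, -1.1, -0.4]
width: 63.8
grasp_force: 0.0
```

>>> arm_command([
  {"translation":[3.1,-1.7,0],"turn":0},
  {"translation":[6.2,-3.4,0],"turn":0},
  {"translation":[9.3,-5.1,0],"turn":0},
  {"translation":[12.4,-6.8,0],"turn":0},
  {"translation":[15.5,-8.5,0],"turn":0},
])

```text
t: 1.35
tool_pos: [440.2, -256.8, 335.1]
eef_rot: [0.981, 0.192, -0.0, -0.0]
force: [0.1, -1.3, -0.4]
width: 64.0
grasp_force: 0.0
```

>>> arm_command([
  {"translation":[3.1,-1.7,0],"turn":0},
  {"translation":[6.2,-3.4,0],"turn":0},
  {"translation":[9.3,-5.1,0],"turn":0},
  {"translation":[12.4,-6.8,0],"turn":0},
  {"translation":[15.5,-8.5,0],"turn":0},
])

```text
t: 1.77
tool_pos: [551.8, -119.8, 334.9]
eef_rot: [0.981, 0.192, -0.0, -0.0]
force: [0.1, -0.0, -0.0]
width: 63.9
grasp_force: 0.0
```

>>> arm_command([
  {"translation":[0,0,0],"turn":-6},
  {"translation":[0,0,0],"turn":-12},
  {"translation":[0,0,0],"turn":-18},
  {"translation":[0,0,0],"turn":-24},
  {"translation":[0,0,0],"turn":-30},
])

```text
t: 2.18
tool_pos: [551.0, -121.1, 334.7]
eef_rot: [0.897, 0.442, -0.001, -0.001]
force: [0.1, -0.1, 0.5]
width: 63.9
grasp_force: 0.0
```

>>> arm_command([
  {"translation":[0,0,0],"turn":-6},
  {"translation":[0,0,0],"turn":-12},
  {"translation":[0,0,0],"turn":-18},
  {"translation":[0,0,0],"turn":-24},
  {"translation":[0,0,0],"turn":-30},
])

```text
t: 2.6
tool_pos: [550.9, -121.4, 334.8]
eef_rot: [0.752, 0.659, -0.0, -0.001]
force: [0.1, -1.1, -0.6]
width: 63.9
grasp_force: 0.0
```

>>> arm_command([
  {"translation":[0,0,0],"turn":-6},
  {"translation":[0,0,0],"turn":-12},
  {"translation":[0,0,0],"turn":-18},
  {"translation":[0,0,0],"turn":-24},
  {"translation":[0,0,0],"turn":-30},
])

```text
t: 3.02
tool_pos: [550.9, -121.4, 334.8]
eef_rot: [0.556, 0.831, -0.0, -0.001]
force: [-0.3, 0.4, -0.2]
width: 63.8
grasp_force: 0.0
```

>>> arm_command([
  {"translation":[1.7,3.13,0],"turn":0},
  {"translation":[3.4,6.26,0],"turn":0},
  {"translation":[5.1,9.4,0],"turn":0},
  {"translation":[6.8,12.5,0],"turn":0},
  {"translation":[8.5,15.65,0],"turn":-0.5},
])

```text
t: 3.43
tool_pos: [664.8, 17.4, 334.8]
eef_rot: [0.555, 0.832, -0.0, -0.0]
force: [0.6, -0.7, -0.3]
width: 64.0
grasp_force: 0.0
```

>>> arm_command([
  {"translation":[0,0,1],"turn":0},
  {"translation":[0,0,2],"turn":0},
  {"translation":[0,0,3],"turn":0},
  {"translation":[0,0,4],"turn":0},
  {"translation":[0,0,4],"turn":0},
])

```text
t: 3.85
tool_pos: [662.0, 15.0, 292.0]
eef_rot: [0.556, 0.831, -0.001, -0.003]
force: [-0.1, -1.0, -0.6]
width: 64.2
grasp_force: 0.0
```

```bash
python3 - <<'E'
from plant import ctrl
import cv2
s=ctrl.get_state(); print(s['tool_pos'],s['eef_rot'],s['force'])
c=ctrl.read_camera('wrist'); cv2.imwrite('pics/w1.png',c['image']); print(c['camera_matrix'],c['T_tool_cam'])
E
```

```text
[661.9732919   15.01269541 292.01419378] [ 0.55554698  0.83148001 -0.00147862 -0.00252136] [-0.13454154 -0.98477067 -0.56500572]
[[309.70691629   0.         324.68843694]
 [  0.         309.70691629 194.50190328]
 [  0.           0.           1.        ]] [[ 8.70183052e-04  9.62571277e-01  2.71027267e-01  7.82170824e+01]
 [ 9.99999614e-01 -8.70947517e-04 -1.17455534e-04  4.66023405e-01]
 [ 1.22991202e-04  2.71027265e-01 -9.62571663e-01 -2.17599763e+02]
 [ 0.00000000e+00  0.00000000e+00  0.00000000e+00  1.00000000e+00]]
```

View pics/w1.png

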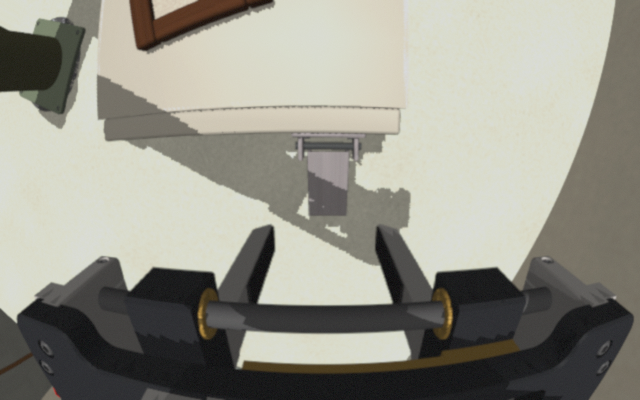

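The wrist view shows the paddle blade between columns 308 and 348, with its tip at row 216. The fingers are centred at about column 325 and the door edge is level in the image. I'll check the tip position numerically.

```bash
cat >> h.py <<'E'
def wp(u,v,z,pos,q,T):
    f,cx,cy=309.707,324.688,194.502
    a=np.array([u-cx,v-cy]); r=np.hypot(*a); th=r/f; d=np.array([a[0]/r*np.sin(th),-a[1]/r*np.sin(th),-np.cos(th)])
    T=np.array(T); M=R.from_quat(q); e=np.array(pos)+M.apply(T[:3,3]); D=M.apply(T[:3,:3]@d)
    return e+D*(z-e[2])/D[2]
E
python3 - <<'E'
from h import *
from plant import ctrl
T=ctrl.read_camera('wrist')['T_tool_cam']
s=ctrl.get_state(); print(s['tool_pos'],s['eef_rot'])
for p,z in(((309,216),212),((347,215),212),((399,132),265),((107,138),265)): print(wp(*p,z,s['tool_pos'],s['eef_rot'],T).round(1))
E
```

```text
[663.29287062  15.04373175 295.00376375] [ 5.55494923e-01  8.31519628e-01 -3.80040627e-04 -5.95704452e-04]
[660.  -18.2 212. ]
[695.7  -2.1 212. ]
[695.9  94.9 265. ]
[446.6  -5.  265. ]
```

>>> arm_command([
  {"translation":[0.05,0.2,1],"turn":0},
  {"translation":[0.05,0.2,2],"turn":0},
  {"translation":[0.05,0.2,3],"turn":0},
  {"translation":[0.05,0.2,4],"turn":0},
  {"translation":[0.05,0.2,5],"turn":0},
])

```text
t: 4.37
tool_pos: [665.5, 17.4, 244.0]
eef_rot: [0.555, 0.832, -0.0, -0.0]
force: [-0.8, -0.3, 0.2]
width: 64.0
grasp_force: 0.0
```

>>> arm_command([
  {"translation":[0,0,1],"turn":0},
  {"translation":[0,0,2],"turn":0},
  {"translation":[0,0,3],"turn":0},
  {"translation":[0,0,4],"turn":0},
  {"translation":[0,0,4.5],"turn":0},
])

```text
t: 4.78
tool_pos: [665.0, 17.5, 198.3]
eef_rot: [0.555, 0.832, -0.001, -0.001]
force: [-0.1, -0.1, -0.9]
width: 63.5
grasp_force: 0.0
```

>>> arm_command([
  {"translation":[0,0,0],"turn":0},
  {"translation":[0,0,0],"turn":0},
  {"translation":[0,0,0],"turn":0},
  {"translation":[0,0,0],"turn":0},
])

```text
t: 5.12
tool_pos: [666.6, 17.3, 201.6]
eef_rot: [0.555, 0.832, 0.0, 0.001]
force: [0.2, 0.1, -0.2]
width: 63.8
grasp_force: 0.0
```

```bash
python3 - <<'E'
from plant import ctrl
import cv2
s=ctrl.get_state(); print(s['tool_pos'],s['eef_rot'],s['force'],s['torque'])
c=ctrl.read_camera('wrist'); cv2.imwrite('pics/w2.png',c['image'])
E
```

```text
[666.56454216  17.30644127 201.62933478] [5.54809023e-01 8.31977179e-01 4.39607563e-04 8.53273328e-04] [ 0.2451107   0.06530077 -0.15633503] [ 0.00424125 -0.15684584  0.05407402]
```

View pics/w2.png

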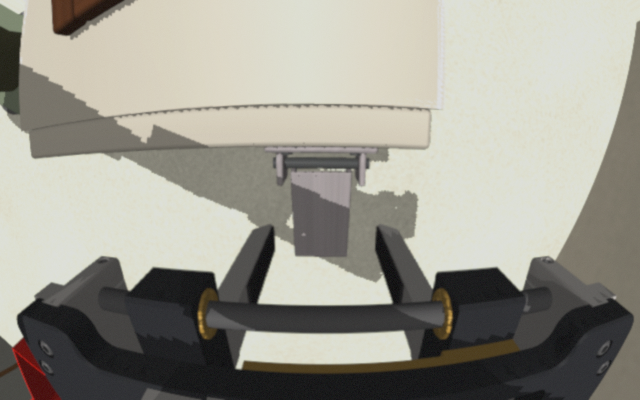

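The blade (columns 297–348) is centred between the fingers, so I'll close gently.

>>> arm_command([
  {"translation":[0,0,0],"turn":0},
  {"translation":[0,0,0],"turn":0},
  {"translation":[0,0,0],"turn":0},
  {"translation":[0,0,0],"turn":0},
  {"translation":[0,0,0],"turn":0},
], fingers=-1, grip_force=12)

```text
t: 5.58
tool_pos: [665.9, 17.4, 200.6]
eef_rot: [0.555, 0.832, 0.0, 0.0]
force: [-0.4, -0.3, 0.0]
width: 34.2
grasp_force: 0.0
```

>>> arm_command([
  {"translation":[0,0,0],"turn":0},
  {"translation":[0,0,0],"turn":0},
  {"translation":[0,0,0],"turn":0},
])

```text
t: 5.83
tool_pos: [665.9, 17.4, 200.5]
eef_rot: [0.555, 0.832, -0.0, -0.0]
force: [-0.5, -0.1, -0.8]
width: 14.2
grasp_force: 0.0
```

Width 14 with no contact means the fingers missed the blade, so I'll look.

```bash
python3 - <<'E'
from plant import ctrl
import cv2,numpy as np
from h import *
s=ctrl.get_state(); print(s['tool_pos'],s['width'])
c=ctrl.read_camera('wrist'); cv2.imwrite('pics/w3.png',c['image'])
T=c['T_tool_cam']; Ti=np.linalg.inv(T)
for p in ([0,0,0],[0,0,-19],[0,32,0],[0,32,-19],[-26,0,-12]):
    q=Ti[:3,:3]@np.array(p,float)+Ti[:3,3]; v=np.array([q[0],-q[1]]); th=np.arctan2(np.hypot(*v),-q[2]); print(p,(v/np.hypot(*v)*th*309.7+[324.7,194.5]).round(1))
for u,v in((296,255),(348,256),(351,172),(292,170),(429,148),(32,157)):
    for z in (212,225,265): print((u,v),z,wp(u,v,z,s['tool_pos'],s['eef_rot'],T).round(1))
E
```

```text
[665.86613327  17.37039547 200.49333953] 14.152347317348351
[0, 0, 0] [324.  216.4]
[0, 0, -19] [324.  225.7]
[0, 32, 0] [366.7 216.3]
[0, 32, -19] [370.2 225.5]
[-26, 0, -12] [324.  254.8]
(296, 255) 212 [656.9 -15.2 212. ]
(296, 255) 225 [655.6  -8.5 225. ]
(296, 255) 265 [651.6  11.8 265. ]
(348, 256) 212 [692.9  -1.  212. ]
(348, 256) 225 [689.3   4.7 225. ]
(348, 256) 265 [678.3  22.3 265. ]
(351, 172) 212 [668.9  57.8 212. ]
(351, 172) 225 [666.9  59.8 225. ]
(351, 172) 265 [660.5  66.  265. ]
(292, 170) 212 [631.4  43.6 212. ]
(292, 170) 225 [631.7  46.5 225. ]
(292, 170) 265 [632.6  55.5 265. ]
(429, 148) 212 [712.4  95.  212. ]
(429, 148) 225 [707.6  94.7 225. ]
(429, 148) 265 [692.8  93.6 265. ]
(32, 157) 212 [381.4 -38.4 212. ]
(32, 157) 225 [397.5 -30.4 225. ]
(32, 157) 265 [447.   -5.5 265. ]
```

View pics/w3.png

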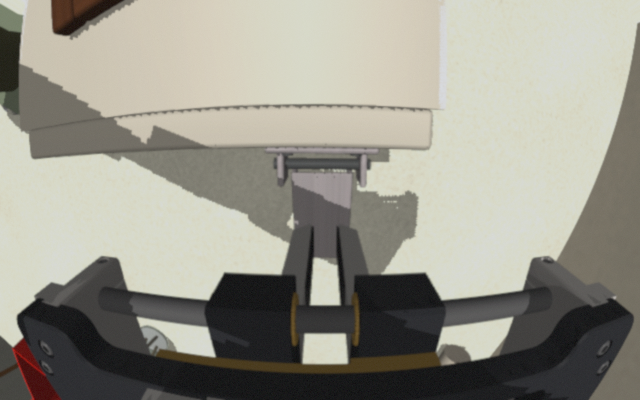

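The closed fingers pass over the blade without touching it, so the real fingertips seem to sit higher than the reported TCP. I'll find their height from the known 63.8 mm gap in the previous picture.

```bash
python3 - <<'E'
from plant import ctrl
import cv2,numpy as np
from scipy.optimize import fsolve
im=cv2.imread('pics/w2.png'); im3=cv2.imread('pics/w3.png')
for r in (224,226,228,230,234,240):
    g=im[r,:,:].max(1); g3=im3[r].max(1); print(r,'w2 dark',[i for i in range(240,410) if g[i]<75][:1],[ (a) for a in range(240,325) if g[a]<75][-1:],[a for a in range(325,410) if g[a]<75][:1],[a for a in range(325,410) if g[a]<75][-1:], 'w3',[a for a in range(280,325) if g3[a]<75][-1:],[a for a in range(326,370) if g3[a]<75][:1])
T=ctrl.read_camera('wrist')['T_tool_cam']; Ti=np.linalg.inv(T)
def pr(p):
    q=Ti[:3,:3]@np.array(p,float)+Ti[:3,3]; v=np.array([q[0],-q[1]]); th=np.arctan2(np.hypot(*v),-q[2]); return v/np.hypot(*v)*th*309.7+[324.7,194.5]
for hc,row,w in((51,226,31.9),(51,230,31.9),(52,226,31.9),(50,226,31.9),(12,228,7.1),(13,228,7.1)):
    s=fsolve(lambda a: [pr((a[0],w,a[1]))[0]-pr((a[0],0,a[1]))[0]-hc, pr((a[0],w,a[1]))[1]-row],[0,-20]); print(hc,row,w,s.round(1))
E
```

```text
224 w2 dark [] [] [] [] w3 [] []
226 w2 dark [270] [272] [] [] w3 [313] [336]
228 w2 dark [269] [273] [377] [379] w3 [313] [336]
230 w2 dark [269] [273] [377] [380] w3 [313] [336]
234 w2 dark [267] [273] [376] [383] w3 [313] [336]
240 w2 dark [264] [273] [376] [385] w3 [313] [336]
51 226 31.9 [  7.4 -38.7]
51 230 31.9 [  5.1 -39.6]
52 226 31.9 [  8.8 -42.2]
50 226 31.9 [  6.  -35.1]
12 228 7.1 [  9.7 -47.3]
13 228 7.1 [ 15.  -60.5]
```

The two-equation solve gives a pad edge at x≈7.4 mm, matching the 16 mm pads, but at z≈−39 mm. The fingertips really end about 39 mm short of the reported TCP. I'll open, go down about 3.9 cm while watching the force, and close again.

>>> arm_command([
  {"translation":[0,0,0],"turn":0},
  {"translation":[0,0,0],"turn":0},
  {"translation":[0,0,0],"turn":0},
  {"translation":[0,0,0],"turn":0},
  {"translation":[0,0,0],"turn":0},
], fingers=0.36)

```text
t: 6.35
tool_pos: [665.9, 17.4, 200.5]
eef_rot: [0.555, 0.832, 0.0, -0.0]
force: [-0.2, 0.7, -0.7]
width: 35.7
grasp_force: 0.0
```

>>> arm_command([
  {"translation":[0,0,0],"turn":0},
  {"translation":[0,0,0],"turn":0},
  {"translation":[0,0,0],"turn":0},
])

```text
t: 6.6
tool_pos: [665.9, 17.4, 200.6]
eef_rot: [0.555, 0.832, 0.0, 0.0]
force: [0.4, -0.1, 0.2]
width: 56.2
grasp_force: 0.0
```

>>> arm_command([
  {"translation":[0,0,0.4],"turn":0},
  {"translation":[0,0,0.8],"turn":0},
  {"translation":[0,0,1.2],"turn":0},
  {"translation":[0,0,1.6],"turn":0},
  {"translation":[0,0,2],"turn":0},
])

```text
t: 7.02
tool_pos: [665.6, 17.4, 179.7]
eef_rot: [0.555, 0.832, -0.0, -0.0]
force: [0.1, -0.2, 0.6]
width: 63.9
grasp_force: 0.0
```

>>> arm_command([
  {"translation":[0,0,0.4],"turn":0},
  {"translation":[0,0,0.8],"turn":0},
  {"translation":[0,0,1.2],"turn":0},
  {"translation":[0,0,1.6],"turn":0},
  {"translation":[0,0,1.9],"turn":0},
])

```text
t: 7.43
tool_pos: [665.7, 17.4, 160.9]
eef_rot: [0.555, 0.832, -0.0, -0.0]
force: [-0.0, -0.2, 0.2]
width: 64.2
grasp_force: 0.0
```

>>> arm_command([
  {"translation":[0,0,0],"turn":0},
  {"translation":[0,0,0],"turn":0},
  {"translation":[0,0,0],"turn":0},
  {"translation":[0,0,0],"turn":0},
  {"translation":[0,0,0],"turn":0},
], fingers=-1, grip_force=12)

```text
t: 7.85
tool_pos: [663.7, 16.3, 161.6]
eef_rot: [0.555, 0.832, -0.002, -0.002]
force: [-5.4, -1.8, 3.0]
width: 37.6
grasp_force: 12.0
```

>>> arm_command([
  {"translation":[0,0,0],"turn":0},
  {"translation":[0,0,0],"turn":0},
  {"translation":[0,0,0],"turn":0},
])

```text
t: 8.1
tool_pos: [663.7, 16.3, 161.6]
eef_rot: [0.555, 0.832, -0.002, -0.002]
force: [-4.9, -1.0, 2.3]
width: 37.3
grasp_force: 12.0
```

```bash
python3 - <<'E'
from plant import ctrl
import cv2
s=ctrl.get_state(); print(s['tool_pos'],s['width'],s['grasp_force'],s['force'],s['torque'])
c=ctrl.read_camera('wrist'); cv2.imwrite('pics/w4.png',c['image'])
E
```

```text
[663.67975808  16.33423058 161.6365141 ] 37.33542489050719 12.00033612549305 [-4.86454366 -0.96433962  2.32622424] [-0.3918491   0.90999654 -0.13582563]
```

View pics/w4.png

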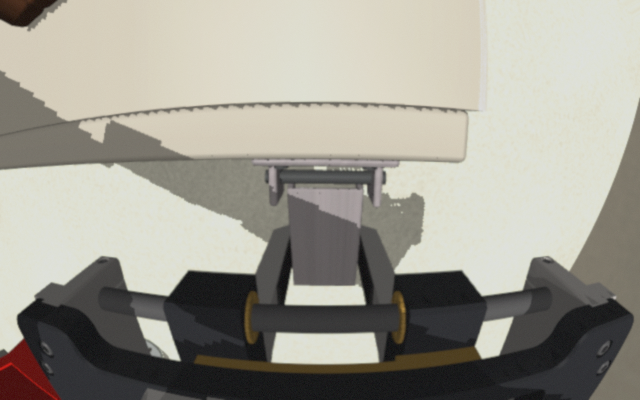

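Gripped, with the width at 37.4 mm. A side load of about 5 N shows I'm about 2 mm off along the door, so I'll recentre and start lifting along the arc.

>>> arm_command([
  {"translation":[0,-0.1,0],"turn":0},
  {"translation":[0,-0.22,0],"turn":0},
  {"translation":[0,-0.22,0],"turn":0},
])

```text
t: 8.4
tool_pos: [663.9, 16.4, 161.6]
eef_rot: [0.555, 0.832, 0.0, 0.0]
force: [-0.4, -0.8, -0.3]
width: 37.9
grasp_force: 12.0
```

>>> arm_command([
  {"translation":[-0.03,0,-0.12],"turn":0},
  {"translation":[-0.05,0,-0.24],"turn":0},
  {"translation":[-0.07,0,-0.36],"turn":0},
  {"translation":[-0.09,0,-0.47],"turn":0},
  {"translation":[-0.09,0,-0.47],"turn":0},
])

```text
t: 8.82
tool_pos: [664.1, 15.7, 166.1]
eef_rot: [0.555, 0.832, -0.0, -0.0]
force: [-0.1, -0.0, -4.0]
width: 37.7
grasp_force: 12.0
```

>>> arm_command([
  {"translation":[-0.01,0,-0.12],"turn":0},
  {"translation":[-0.02,0,-0.24],"turn":0},
  {"translation":[-0.03,0,-0.36],"turn":0},
  {"translation":[-0.04,0,-0.48],"turn":0},
  {"translation":[-0.04,0,-0.48],"turn":0},
])

```text
t: 9.23
tool_pos: [664.2, 15.4, 171.1]
eef_rot: [0.555, 0.832, -0.0, -0.0]
force: [-0.8, -0.7, -4.8]
width: 38.1
grasp_force: 12.0
```

>>> arm_command([
  {"translation":[0,0,-0.12],"turn":0},
  {"translation":[0,0,-0.24],"turn":0},
  {"translation":[0,0,-0.24],"turn":0},
])

```text
t: 9.48
tool_pos: [664.2, 15.4, 173.6]
eef_rot: [0.555, 0.832, -0.0, -0.0]
force: [-0.6, -0.6, -5.2]
width: 37.7
grasp_force: 12.0
```

>>> arm_command([
  {"translation":[0.01,0,-0.12],"turn":0},
  {"translation":[0.01,0,-0.24],"turn":0},
  {"translation":[0.01,0,-0.24],"turn":0},
])

```text
t: 9.73
tool_pos: [664.2, 15.4, 176.0]
eef_rot: [0.555, 0.832, -0.0, -0.0]
force: [-0.3, -0.1, -5.7]
width: 37.9
grasp_force: 12.0
```

>>> arm_command([
  {"translation":[0.01,0,-0.08],"turn":0},
  {"translation":[0.02,0,-0.16],"turn":0},
  {"translation":[0.02,0,-0.16],"turn":0},
  {"translation":[0.02,0,-0.16],"turn":0},
])

```text
t: 10.07
tool_pos: [664.2, 15.5, 177.5]
eef_rot: [0.555, 0.832, -0.0, -0.0]
force: [-1.0, -1.0, -4.6]
width: 38.0
grasp_force: 12.0
```

>>> arm_command([
  {"translation":[0.01,0,-0.08],"turn":0},
  {"translation":[0.02,0,-0.16],"turn":0},
  {"translation":[0.02,0,-0.16],"turn":0},
])

```text
t: 10.32
tool_pos: [664.1, 15.7, 179.2]
eef_rot: [0.555, 0.832, -0.0, 0.0]
force: [-0.5, -0.4, -5.0]
width: 37.7
grasp_force: 12.0
```

>>> arm_command([
  {"translation":[0.01,0,-0.08],"turn":0},
  {"translation":[0.03,0,-0.16],"turn":0},
  {"translation":[0.03,0,-0.16],"turn":0},
])

```text
t: 10.57
tool_pos: [664.0, 15.9, 180.8]
eef_rot: [0.555, 0.832, -0.0, 0.0]
force: [-0.3, -2.1, -5.6]
width: 38.1
grasp_force: 12.0
```

>>> arm_command([
  {"translation":[0.02,0,-0.08],"turn":0},
  {"translation":[0.04,0,-0.16],"turn":0},
  {"translation":[0.04,0,-0.16],"turn":0},
])

```text
t: 10.82
tool_pos: [663.9, 16.2, 182.4]
eef_rot: [0.555, 0.832, -0.0, 0.0]
force: [-0.2, -1.0, -6.3]
width: 37.9
grasp_force: 12.0
```

>>> arm_command([
  {"translation":[0.02,0,-0.08],"turn":0},
  {"translation":[0.04,0,-0.15],"turn":0},
  {"translation":[0.04,0,-0.15],"turn":0},
])

```text
t: 11.07
tool_pos: [663.7, 16.5, 183.9]
eef_rot: [0.555, 0.832, -0.0, 0.0]
force: [-0.3, -1.5, -6.0]
width: 38.1
grasp_force: 12.0
```

>>> arm_command([
  {"translation":[0.02,0,-0.08],"turn":0},
  {"translation":[0.04,0,-0.15],"turn":0},
  {"translation":[0.04,0,-0.15],"turn":0},
])

```text
t: 11.32
tool_pos: [663.6, 17.0, 185.4]
eef_rot: [0.555, 0.832, -0.0, 0.0]
force: [0.2, -3.3, -6.9]
width: 37.4
grasp_force: 12.0
```

>>> arm_command([
  {"translation":[0.0,0,-0.08],"turn":0},
  {"translation":[0.0,0,-0.15],"turn":0},
  {"translation":[0.0,0,-0.15],"turn":0},
])

```text
t: 11.57
tool_pos: [663.5, 17.3, 186.3]
eef_rot: [0.555, 0.832, -0.0, -0.0]
force: [-0.3, -1.8, -8.2]
width: 37.8
grasp_force: 12.0
```

>>> arm_command([
  {"translation":[0.03,0,-0.07],"turn":0},
  {"translation":[0.05,0,-0.14],"turn":0},
  {"translation":[0.05,0,-0.14],"turn":0},
])

```text
t: 11.82
tool_pos: [663.3, 17.5, 187.3]
eef_rot: [0.555, 0.832, -0.0, -0.0]
force: [2.7, -3.2, -11.4]
width: 37.9
grasp_force: 12.0
```

The force jumped to 11.4 N, so the paddle is at its stop. The pawl clears 3–6 mm below that, so I'll back off slightly.

>>> arm_command([
  {"translation":[-0.05,0,0.16],"turn":0},
  {"translation":[-0.05,0,0.16],"turn":0},
  {"translation":[-0.05,0,0.16],"turn":0},
])

```text
t: 12.07
tool_pos: [663.4, 17.4, 186.9]
eef_rot: [0.555, 0.832, 0.0, -0.0]
force: [-0.5, -1.2, -7.4]
width: 37.6
grasp_force: 12.0
```

```bash
python3 - <<'E'
from plant import ctrl
s=ctrl.get_state(); print(s['tool_pos'],s['force'],s['torque'])
from h import *
# door swing: world rotation clockwise about hinge; moves in tool axes at the start
import numpy as np
H=np.array([434.1+1,2.4]); g=s['tool_pos'][:2]; q=s['eef_rot']; M=R.from_quat(q).as_matrix()
for k in range(1,6):
    a=-np.radians(k); c_,s_=np.cos(a),np.sin(a); p=H+np.array([[c_,-s_],[s_,c_]])@(g-H); d=np.append(p-g,0)
    print(k,(M.T@d/10).round(2))
for k in (10,15,20): 
    a=-np.radians(k); c_,s_=np.cos(a),np.sin(a); p=H+np.array([[c_,-s_],[s_,c_]])@(g-H); d=np.append(p-g,0)
    print(k,(M.T@d/10).round(2))
E
```

```text
[663.41568859  17.43537395 186.88808701] [-0.50701428 -1.22157536 -7.3797099 ] [-0.35090135 -0.05089969 -0.16377436]
1 [-0.38 -0.13 -0.  ]
2 [-0.75 -0.27 -0.  ]
3 [-1.12 -0.42 -0.  ]
4 [-1.49 -0.57 -0.  ]
5 [-1.86 -0.73 -0.  ]
10 [-3.65 -1.61 -0.  ]
15 [-5.35 -2.65 -0.  ]
20 [-6.96 -3.83 -0.  ]
```

>>> arm_command([
  {"translation":[-0.09,-0.03,0],"turn":0.25},
  {"translation":[-0.19,-0.06,0],"turn":0.5},
  {"translation":[-0.28,-0.1,0],"turn":0.75},
  {"translation":[-0.28,-0.1,0],"turn":0.75},
])

```text
t: 12.4
tool_pos: [663.6, 14.7, 186.7]
eef_rot: [0.56, 0.828, 0.0, -0.0]
force: [-0.9, -0.1, -7.2]
width: 38.0
grasp_force: 12.0
```

>>> arm_command([
  {"translation":[-0.19,-0.07,0],"turn":0.5},
  {"translation":[-0.38,-0.13,0],"turn":1},
  {"translation":[-0.56,-0.2,0],"turn":1.5},
  {"translation":[-0.56,-0.2,0],"turn":1.5},
])

```text
t: 12.73
tool_pos: [664.0, 7.7, 186.7]
eef_rot: [0.572, 0.821, -0.0, 0.0]
force: [-1.2, -0.1, -6.7]
width: 37.7
grasp_force: 12.0
```

>>> arm_command([
  {"translation":[-0.75,-0.27,0],"turn":2},
  {"translation":[-1.49,-0.57,0],"turn":4},
  {"translation":[-2.22,-0.89,0],"turn":6},
  {"translation":[-2.94,-1.24,0],"turn":8},
  {"translation":[-3.65,-1.61,0],"turn":10},
])

```text
t: 13.15
tool_pos: [661.7, -32.7, 186.7]
eef_rot: [0.642, 0.767, 0.0, 0.0]
force: [0.3, 2.1, -6.0]
width: 37.8
grasp_force: 12.0
```

>>> arm_command([
  {"translation":[0,0,0],"turn":0},
  {"translation":[0,0,0],"turn":0},
])

```text
t: 13.32
tool_pos: [661.7, -32.7, 186.7]
eef_rot: [0.641, 0.767, 0.0, 0.0]
force: [-0.0, 0.3, -5.9]
width: 37.6
grasp_force: 12.0
```

>>> arm_command([
  {"translation":[-0.75,-0.27,0],"turn":2},
  {"translation":[-1.49,-0.57,0],"turn":4},
  {"translation":[-2.22,-0.89,0],"turn":6},
  {"translation":[-2.94,-1.24,0],"turn":8},
  {"translation":[-3.65,-1.61,0],"turn":10},
])

```text
t: 13.73
tool_pos: [652.6, -71.3, 186.7]
eef_rot: [0.706, 0.708, 0.0, 0.0]
force: [1.2, 1.0, -5.7]
width: 37.6
grasp_force: 12.0
```

>>> arm_command([
  {"translation":[-0.75,-0.27,0],"turn":2},
  {"translation":[-1.49,-0.57,0],"turn":4},
  {"translation":[-2.22,-0.89,0],"turn":6},
  {"translation":[-2.94,-1.24,0],"turn":8},
  {"translation":[-3.65,-1.61,0],"turn":10},
])

```text
t: 14.15
tool_pos: [636.7, -108.1, 186.8]
eef_rot: [0.765, 0.644, 0.0, 0.001]
force: [4.6, -1.1, -5.9]
width: 37.7
grasp_force: 12.0
```

>>> arm_command([
  {"translation":[-0.75,-0.27,0],"turn":2},
  {"translation":[-1.49,-0.57,0],"turn":4},
  {"translation":[-2.22,-0.89,0],"turn":6},
  {"translation":[-2.94,-1.24,0],"turn":8},
  {"translation":[-3.65,-1.61,0],"turn":10},
])

```text
t: 14.57
tool_pos: [614.7, -141.7, 186.9]
eef_rot: [0.819, 0.574, 0.0, 0.001]
force: [5.0, -1.4, -7.7]
width: 38.0
grasp_force: 12.0
```

Radial load has reached about 5 N, so I'll ease the path outward by about 2 mm while continuing.

>>> arm_command([
  {"translation":[-0.75,-0.22,0],"turn":2},
  {"translation":[-1.49,-0.47,0],"turn":4},
  {"translation":[-2.22,-0.74,0],"turn":6},
  {"translation":[-2.94,-1.04,0],"turn":8},
  {"translation":[-3.65,-1.38,0],"turn":10},
])

```text
t: 14.98
tool_pos: [588.0, -170.0, 186.6]
eef_rot: [0.865, 0.501, -0.0, -0.001]
force: [0.6, 1.4, -4.5]
width: 38.3
grasp_force: 12.0
```

>>> arm_command([
  {"translation":[-0.75,-0.27,0],"turn":2},
  {"translation":[-1.49,-0.56,0],"turn":4},
  {"translation":[-2.22,-0.87,0],"turn":6},
  {"translation":[-2.94,-1.2,0],"turn":8},
  {"translation":[-3.65,-1.55,0],"turn":10},
])

```text
t: 15.4
tool_pos: [556.5, -193.7, 186.5]
eef_rot: [0.906, 0.424, -0.0, -0.001]
force: [-1.7, 4.1, -2.0]
width: 37.7
grasp_force: 12.0
```

>>> arm_command([
  {"translation":[-0.75,-0.27,0],"turn":2},
  {"translation":[-1.49,-0.56,0],"turn":4},
  {"translation":[-2.22,-0.87,0],"turn":6},
  {"translation":[-2.94,-1.2,0],"turn":8},
  {"translation":[-3.65,-1.55,0],"turn":10},
])

```text
t: 15.82
tool_pos: [521.3, -211.7, 186.5]
eef_rot: [0.939, 0.343, -0.0, -0.001]
force: [-1.5, 4.0, -2.2]
width: 37.9
grasp_force: 12.0
```

>>> arm_command([
  {"translation":[0,0,0],"turn":0},
  {"translation":[0,0,0.4],"turn":0},
  {"translation":[-0.05,0,0.9],"turn":0},
  {"translation":[-0.1,0,1.4],"turn":0},
  {"translation":[-0.1,0,1.9],"turn":0},
])

```text
t: 16.23
tool_pos: [521.2, -212.6, 168.2]
eef_rot: [0.939, 0.344, 0.0, -0.0]
force: [-2.2, 4.6, 1.1]
width: 37.8
grasp_force: 12.0
```

>>> arm_command([
  {"translation":[0.05,0,0.4],"turn":0},
  {"translation":[0.05,0,0.4],"turn":0},
])

```text
t: 16.4
tool_pos: [521.6, -212.4, 164.4]
eef_rot: [0.939, 0.344, 0.0, -0.0]
force: [-1.6, 4.3, -0.0]
width: 38.0
grasp_force: 12.0
```

>>> arm_command([
  {"translation":[0,0,0],"turn":0},
  {"translation":[0,0,0],"turn":0},
  {"translation":[0,0,0],"turn":0},
  {"translation":[0,0,0],"turn":0},
  {"translation":[0,0,0],"turn":0},
], fingers=0.36)

```text
t: 16.82
tool_pos: [522.4, -213.3, 164.0]
eef_rot: [0.939, 0.345, 0.0, 0.001]
force: [-0.8, 0.3, 0.1]
width: 63.4
grasp_force: 0.0
```

>>> arm_command([
  {"translation":[0,0,0],"turn":0},
  {"translation":[0,0,0],"turn":0},
])

```text
t: 16.98
tool_pos: [522.1, -212.8, 163.6]
eef_rot: [0.939, 0.345, 0.0, 0.0]
force: [-0.3, -0.4, -0.3]
width: 63.9
grasp_force: 0.0
```

Released. Now I'll go straight up, clear of the door, and look.

>>> arm_command([
  {"translation":[0,0,-1],"turn":0},
  {"translation":[0,0,-2.5],"turn":0},
  {"translation":[0,0,-5],"turn":0},
  {"translation":[0,0,-8],"turn":0},
  {"translation":[0,0,-11],"turn":0},
])

```text
t: 17.4
tool_pos: [521.6, -212.4, 274.9]
eef_rot: [0.939, 0.345, -0.0, -0.0]
force: [0.4, 0.4, -0.1]
width: 64.0
grasp_force: 0.0
```

>>> arm_command([
  {"translation":[0,0,-2],"turn":0},
  {"translation":[0,0,-4],"turn":0},
  {"translation":[0,0,-5],"turn":0},
  {"translation":[0,0,-5],"turn":0},
  {"translation":[0,0,-5],"turn":0},
])

```text
t: 17.82
tool_pos: [522.1, -212.6, 323.7]
eef_rot: [0.939, 0.345, 0.0, 0.0]
force: [0.4, -0.6, -0.7]
width: 63.6
grasp_force: 0.0
```

```bash
python3 - <<'E'
from plant import ctrl
import cv2
s=ctrl.get_state(); print(s['tool_pos'],s['force'],s['joint_vel'].round(3) if hasattr(s['joint_vel'],'round') else s['joint_vel'])
a=ctrl.read_camera('side')['image'];w=ctrl.read_camera('wrist')['image']
a=a[70:370,200:520]
cv2.imwrite('pics/end.png',cv2.hconcat([cv2.resize(a,(400,375)),cv2.resize(w[0:375,140:540],(400,375))]))
E
```

```text
[ 522.12803863 -212.62636089  323.71784453] [ 0.41219431 -0.59529479 -0.73014327] [-0.001  0.019  0.045  0.    -0.003  0.002]
```

View pics/end.png

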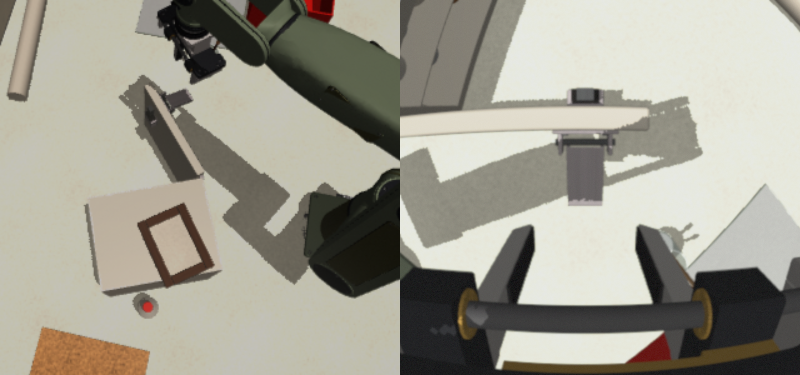

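The door stands open at about 72°, the paddle has dropped back and droops as before, and the gripper is clear. The frame and bottle look unmoved and the jar is still standing.

```bash
python3 -c "
from plant import ctrl
print(ctrl.sign_off())"
```

```text
the job is handed in; nothing more can be done
None
```

The job is handed in without a verdict shown: the door stands open at about 72° (estimated from the gripper's arc), the paddle has dropped back, the gripper is clear, and the bottle, jar and frame look undisturbed in the final pictures.

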